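Dress the shop's counter display

TASK

Set out the display on the dark wooden board: lay the soap bar flat on the board midway between the square riser and the ring cone, its long sides parallel to the back lip, with the round tin centred on top of it; stand the candle jar centred on the square riser; and stand the dropper bottle on the board directly behind the soap (towards the back lip), leaving a gap of about 4 cm between them. Set everything down upright without dropping or tipping it, let go, and leave the bowl, the carton and the brass bell where they are.

Things in the scene. Friction and masses are not known exactly. Their poses are not given: they have to be found in the camera images.
- board: dark wooden display board, fixed, 336 mm wide (y), top 12 mm above the counter, with a steel lip on its back edge 15 mm higher. Origin at counter height, exactly midway between riser and cone: the slab ends 75 mm in front of it, the lip's inner face is 125 mm behind it. +x points to the back (to the lip, away from the robot), +y left as the robot sees it, z up; turned up to 0.28 rad
- riser: the square riser, a plain light wooden block 84 x 84 mm, 20 mm high, fixed on the board 115 mm to the left or right of the board's origin (which side changes). Origin at the centre of its underside (12 mm above the counter), axes parallel to the board's; its top is 32 mm above the counter
- cone: the ring cone, a wooden cone for showing rings, 70 mm high, foot 64 mm across, blunt tip, fixed on the board 115 mm from the board's origin on the other side from the riser. Origin at the centre of its underside (12 mm above the counter)
- soap: the soap bar, loose: cream block with a brown paper band round its middle, 52 mm along its x, 80 mm along its y, 26 mm high, about 110 g. Origin at the centre of its underside; starts flat on the counter, turned any way
- tin: the small round salve tin, loose: flat aluminium cylinder 56 mm across (lid 57 mm), 24 mm high, about 70 g, pale disc on its lid. Origin at the centre of its underside; z up through the lid
- jar: the candle jar, loose: amber glass jar with a metal cap and a paper label, 62 mm across, 72 mm high, about 250 g. Origin at the centre of its underside, z up through the cap; the body is cylindrical up to about 40 mm, narrowing above; grip it 25 to 38 mm above its underside
- dropper: the dropper bottle, loose: slim amber glass bottle with a black cap and a paper label, 34 mm across the body, 80 mm high, about 80 g. Origin at the centre of its underside, z up through the cap; the body is cylindrical up to about 40 mm, narrowing above; grip it 25 to 38 mm above its underside
- bowl: bystander: white ceramic bowl, 104 mm across, 45 mm high, beyond the board. Origin at the centre of its underside. Leave it alone
- carton: bystander: cardboard gift carton 70 x 70 x 90 mm high, at the right of the work. Origin at the centre of its underside. Leave it alone
- bell: bystander: brass counter bell, 72 mm across, 48 mm high, at the left of the work. Origin at the centre of its underside. Leave it alone
Mind the look-alikes: they are no part of the job. Leave any blue or turquoise look-alike of the jar alone.

How it is judged:
By the outcome, as a careful person would: the job done as asked, in the order asked, and still so for the second after the job is handed in, with the robot touching nothing.
It also fails if it takes over 109 s, if anything falls off the work surface, if the arm or the gripper's body presses on something with over 40 N, if the wrist force passes 120 N, or if a joint passes its speed limit or range.

ROBOT

A 7-joint arm with a two-finger parallel gripper is mounted at the origin on the work surface. World frame = base frame: x ahead of the robot, y to its left, z up, the work surface at z = 0. Lengths are in m, angles in rad, forces in N, time in s.
With the tool pointing down it reaches from about 0.4 to 0.85 m from the base axis. Payload 10.4 kg.
Tool frame: the origin (TCP) lies at the very end of the fingers, on their centre line; the grasp point (between the pads) lies 19 mm behind it; x points along the fingers, y is the direction in which the jaws open and shut, and the axes are right-handed (so a half turn about x gives the same grasp; the last joint's range is limited). The gripper opens to 85 mm and grips with 20 to 120 N. Pads are 22 mm wide; open, the fingers measure 114 mm over their backs; the gripper's body (76 mm by 85 mm) begins 54 mm behind the grasp point. The pads swing forward as they close: fully open they stand 13 mm farther back than shut.
Start: joints at [-1.265, 0.332, -0.065, 1.46, 0.022, 1.35, -0.088], TCP at [0.202, 0.592, 0.231] pointing down, gripper open.
Joint ranges: [-2.6, 2.6], [-0.5, 2.12], [-1.47, 1.34], [0.16, 2.42], [-1.27, 4.41], [0.06, 2.06], [-2.6, 2.6]. Speed limits (rad/s): [2.22, 2.22, 2.79, 2.79, 3.14, 3.14, 3.14].

INTERFACE

Orientations are given as a unit quaternion [x, y, z, w].
In Python, from workcell import monitor, camera, ticket, regions_of gives the robot as it stands.
- The arm moves only by the tool step_arm, never from a script. Its argument "increments" is a list of rows, each a list of 5 numbers: the finger opening in m, from 0 to 0.0854, then the shift along the world's x, y, z in m, then the turn about the world's z in rad. A call has 1 to 12 rows; each row shifts and turns the commanded pose from where the row before left it; what a row does not reach is not made up. A row lasts 1/12 s, in which the tool goes at most 41.7 mm and 7.16 degrees, less where a joint would pass 70% of its speed; a pose out of reach is approached as far as the arm can. A call with a gripper value outside its range is refused whole. The fingers move at their own pace and stop on an object; "force" is the grip in N (left out, the last holds). Time passes only in rows, so rows that do not move let the fingers close. It gives the time, the measured TCP pose, the force and the opening at its end, in the units of the state.
- monitor.get_obs(): the state, without advancing time (a new reading comes with each control period).
- camera(name): name is "side" or "top"; returns a dict with "color" (400x640x3 uint8, red, green, blue), "range_z" (400x640 float32, m along the optical axis (not along the pixel's ray), 0 where there is no reading), "fx", "fy", "cx", "cy" (pixels), "cam_to_world" (4x4, takes a point from camera to world coordinates). Camera axes: x right, y up, looking along -z (the intrinsics and any distortion apply to the point x, -y, -z); pixel columns grow to the right and rows downward; lengths in m; the calibration is good to about 2 mm. A picture is of the moment at which its call begins.
- ticket.hand_in(): hands the job in, once; it reports no verdict.
Trained networks look in a picture, given as the dict that the camera call returned (one of the last four; its "shot" number tells which), for a name from the list of things; names that differ only in an ending like _2 or _b are one class to them, and where a whole thing is asked for, a point or a joint stands for the part that bears it (a point fixed in the world has none). Each returns a list of dicts, best first, with "p" (0 to 1); they miss things now and then, are a little off and sometimes report something else, mostly with a low value. They report only what shows in the picture. A call takes as long as a camera call. They do not tell look-alikes from the thing itself.
- regions_of(picture, query): "region" (400x640 bool, what is visible of it) and "centre" ([row, column] in pixels, amid what is visible of it).
The state is a dict: "clock": time; "joint_pos": joint angles; "joint_velocities": joint speeds; "tau": joint torques, N m; "position": TCP position; "ee_rot": TCP orientation; "ft_force": force on the tool from outside, world axes, zero at the start; "torque": the same for the moment, N m; "grip_width": opening from 0.0 (shut) to 1.0 (fully open).
Only numpy, scipy, OpenCV 4.12 (cv2) and the standard library are available. Lean on these libraries where they do the work, as an engineer would, in place of code of your own. Each camera call takes 0.05 s, during which the arm holds its last target. There are 200 camera calls.

## Working session

There is one attempt and no reset: what is moved stays moved. The work goes in short steps, Python scripts to look and compute and a tool call to move; the robot and the scene stay as the last step left them, time stands still between calls to the robot, and variables do not carry over. Pictures are saved under pics/ and viewed, about 12 in all and at most 16, crops included, and the job is handed in when it is done.

Besides the shell and the picture viewer there is one more tool, called after "Call:" as name([rows], argument=value, ...), one row to a line, values as JSON. step_arm: Moves the arm, as the interface text tells. Its arguments: {"type":"object","properties":{"increments":{"type":"array"},"force":{"type":"number"}},"required":["increments"]}

```bash
mkdir -p pics; cat > h.py <<'E'
import numpy as np, cv2
from workcell import monitor, camera, ticket, regions_of
def pts(p):
    r=p["range_z"]; v,u=np.mgrid[0:400,0:640]
    x=(u-p["cx"])/p["fx"]*r; y=-(v-p["cy"])/p["fy"]*r
    P=np.stack([x,y,-r,np.ones_like(r)],-1)@np.array(p["cam_to_world"]).T
    return P[...,:3]
def save(p,n): cv2.imwrite("pics/"+n,p["color"][...,::-1])
E
python3 - <<'E'
from h import *
o=monitor.get_obs(); print({k:np.round(v,3) for k,v in o.items()})
for c in ("top","side"):
    p=camera(c); save(p,c+"0.png"); W=pts(p); print(c,[k for k in p if k not in("color","range_z")],np.round(p["cam_to_world"],3)[:3,3])
    for n in "board riser cone soap tin jar dropper bowl carton bell".split():
        for d in regions_of(p,n)[:3]:
            m=d["region"]&(p["range_z"]>0); q=W[m]
            if len(q)<5: continue
            z=np.percentile(q[:,2],95); t=q[q[:,2]>z-.006]
            r=cv2.minAreaRect((t[:,:2]*1000).astype(np.float32))
            print(n,round(d["p"],2),np.round(d["centre"]),"ztop",round(z,3),"rect",np.round(r[0]),np.round(r[1]),round(r[2],1),"med",np.round(np.median(t,0),3),m.sum())
E
```

```text
{'clock': np.float64(0.0), 'joint_pos': array([-1.265,  0.333, -0.065,  1.461,  0.022,  1.35 , -0.089]), 'joint_velocities': array([ 0.   , -0.   ,  0.   ,  0.   ,  0.001, -0.001, -0.001]), 'tau': array([ 2.0000e-03, -6.2546e+01,  5.0000e-02, -3.9159e+01,  1.6000e-02,
        1.0000e-02,  0.0000e+00]), 'position': array([0.202, 0.591, 0.231]), 'ee_rot': array([ 0.115,  0.698, -0.116,  0.698]), 'ft_force': array([-1.058, -0.431,  0.038]), 'torque': array([ 0.016, -0.005,  0.068]), 'grip_width': np.float64(1.001)}
top ['fx', 'fy', 'cx', 'cy', 'cam_to_world', 'shot'] [0.317 0.002 1.37 ]
board 0.98 [179. 324.] ztop 0.023 rect [563. -30.] [330. 209.] 82.5 med [ 0.647 -0.032  0.023] 5000
board 0.36 [200. 176.] ztop 0.038 rect [530. 497.] [45. 40.] 71.0 med [0.531 0.499 0.036] 311
riser 0.73 [201. 361.] ztop 0.036 rect [ 516. -138.] [83. 83.] 82.5 med [ 0.516 -0.138  0.033] 617
riser 0.21 [180. 223.] ztop 0.029 rect [595. 335.] [52. 53.] 19.7 med [0.594 0.333 0.025] 230
cone 0.67 [190. 294.] ztop 0.075 rect [546.  90.] [14. 14.] 3.7 med [0.546 0.09  0.077] 256
cone 0.31 [123. 331.] ztop 0.0
[... 1951 characters left out ...]
 0.334 0.026] 171
jar 0.76 [286. 297.] ztop 0.076 rect [ 326. -258.] [56. 50.] 62.4 med [ 0.326 -0.257  0.073] 583
jar 0.75 [312. 284.] ztop 0.075 rect [ 244. -321.] [56. 48.] 63.3 med [ 0.243 -0.322  0.073] 564
jar 0.64 [285. 347.] ztop 0.076 rect [ 436. -327.] [53. 53.] 34.4 med [ 0.435 -0.327  0.073] 541
dropper 0.8 [270. 387.] ztop 0.08 rect [ 587. -326.] [17. 13.] 76.1 med [ 0.586 -0.329  0.08 ] 204
carton 0.76 [331. 395.] ztop 0.093 rect [ 463. -516.] [71. 73.] 84.3 med [ 0.462 -0.517  0.091] 1359
carton 0.16 [192. 384.] ztop 0.047 rect [782. -43.] [105. 102.] 40.1 med [ 0.791 -0.039  0.046] 543
bell 0.79 [137. 257.] ztop 0.04 rect [536. 494.] [30. 43.] 15.3 med [0.533 0.496 0.038] 198
```

View pics/top0.png

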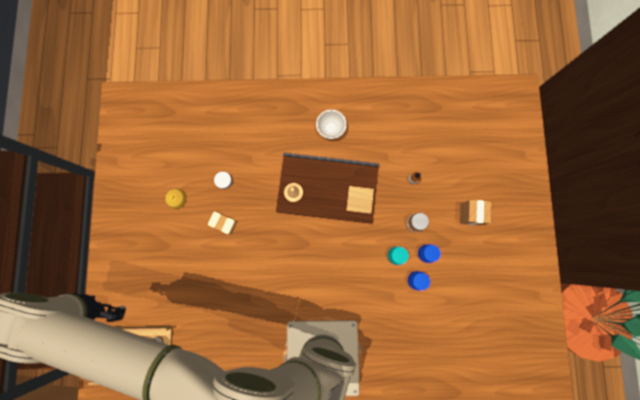

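View pics/side0.png

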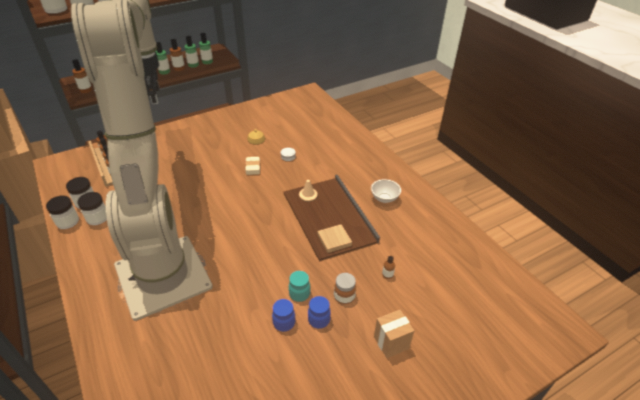

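The top picture shows the soap at px (222,222), the tin at (222,180), the real jar with its grey cap at (418,221) and the dropper at (415,177). The blue and turquoise look-alikes are at (400,256), (429,253) and (418,281). The riser is on the right at (361,201) and the cone on the left at (293,190). The side picture agrees.

The board origin is about (0.531,-0.024), with yaw about -0.131. I'm starting with the soap.

Call:
step_arm([
  [0.085,0.02,-0.021,0,-0.12],
  [0.085,0.02,-0.021,0,-0.12],
  [0.085,0.02,-0.021,0,-0.12],
  [0.085,0.02,-0.021,0,-0.12],
  [0.085,0.02,-0.021,0,-0.12],
  [0.085,0.02,-0.021,0,-0.12],
  [0.085,0.02,-0.021,0,-0.12],
  [0.085,0.02,-0.021,0,-0.12],
  [0.085,0.02,-0.021,0,-0.12],
  [0.085,0.02,-0.021,0,-0.12],
  [0.085,0.02,-0.021,0,-0.12],
  [0.085,0.02,-0.021,0,-0.12],
], force=40)

```text
clock: 2.1
position: [0.4426, 0.3384, 0.2316]
ee_rot: [0.548, 0.447, -0.548, 0.447]
ft_force: [0.5, -0.1, 0.2]
grip_width: 0.997
```

Call:
step_arm([
  [0.085,0.003,-0.005,-0.02,-0.12],
  [0.085,0,0,-0.02,-0.12],
  [0.085,0,0,-0.03,0],
  [0.085,0,0,-0.03,0],
  [0.085,0,0,-0.03,0],
  [0.085,0,0,0,0],
  [0.085,0,0,0,0],
  [0.085,0,0,0,0],
])

```text
clock: 2.77
position: [0.4456, 0.3351, 0.1031]
ee_rot: [0.597, 0.379, -0.596, 0.379]
ft_force: [-0.2, -0.2, 0.4]
grip_width: 0.994
```

```bash
cat >> h.py <<'E'
def where():
    from scipy.spatial.transform import Rotation as R
    o=monitor.get_obs(); M=R.from_quat(o["ee_rot"]).as_matrix(); y=M[:,1]
    print("t",round(float(o["clock"]),2),"pos",np.round(o["position"],4),"a",round(np.arctan2(-y[0],y[1]),3),"xdir",np.round(M[:,0],3),"F",np.round(o["ft_force"],1),"g",round(float(o["grip_width"])*85.4,1),"j",np.round(o["joint_pos"],2))
def find(c,n,near=None,tol=.1,dz=.006):
    p=camera(c); W=pts(p)
    for d in regions_of(p,n)[:4]:
        q=W[d["region"]&(p["range_z"]>0)]
        if len(q)<5: continue
        z=np.percentile(q[:,2],95); t=q[q[:,2]>z-dz]; r=cv2.minAreaRect((t[:,:2]*1000).astype(np.float32))
        if near is None or np.hypot(*(np.array(r[0])/1000-near))<tol: print(c,n,round(d["p"],2),"ztop",round(z,3),np.round(r[0],1),np.round(r[1]),round(r[2],1),"med",np.round(np.median(t,0),3),len(t))
    return p
E
python3 - <<'E'
from h import *
where()
p=find("side","soap",[.445,.335]); find("side","tin",[.594,.335])
cv2.imwrite("pics/s1.png",cv2.resize(p["color"][100:240,180:400,::-1],None,fx=3,fy=3))
E
```

```text
t 2.77 pos [0.4456 0.3351 0.1031] a -2.009 xdir [ 0.002  0.001 -1.   ] F [-0.2 -0.2  0.4] g 84.9 j [-0.98  0.29  0.3   1.81 -0.1   1.05 -1.09]
side soap 0.7 ztop 0.032 [444.8 334.1] [81. 48.] 65.3 med [0.446 0.334 0.028] 123
side tin 0.45 ztop 0.029 [591.7 334.5] [55. 53.] 21.4 med [0.594 0.334 0.026] 91
```

View pics/s1.png

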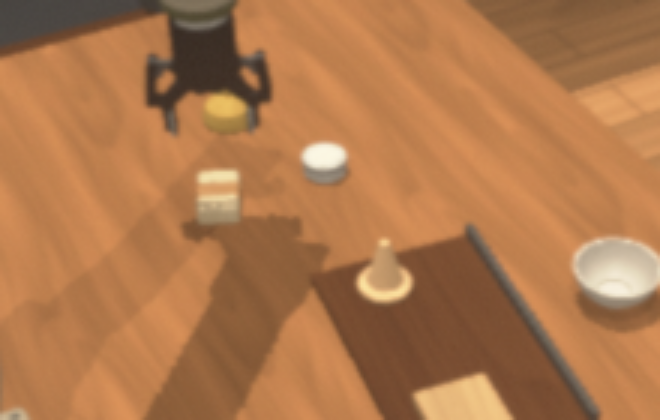

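The crop shows the gripper above the soap (crop px 218,195), with the jaws across its short side. I measure the soap's long axis at 65°, which matches. Next I descend and grip.

Call:
step_arm([
  [0.085,0,0,-0.025,0],
  [0.085,0,0,-0.025,0],
  [0.085,0,0,-0.025,0],
  [0.085,0,0,-0.015,0],
  [0.085,0,0,-0.012,0],
  [0.085,0,0,0,0],
  [0.085,0,0,0,0],
  [0.06,0,0,0,0],
  [0.045,0,0,0,0],
  [0.04,0,0,0,0],
  [0.04,0,0,0,0],
  [0.04,0,0,0,0],
], force=40)

```text
clock: 3.97
position: [0.4454, 0.3352, 0.0006]
ee_rot: [0.597, 0.38, -0.596, 0.379]
ft_force: [-0.9, -0.8, 5.9]
grip_width: 0.601
```

Call:
step_arm([
  [0.04,0,0,0,0],
  [0.04,0,0,0,0],
  [0.04,0,0,0,0],
  [0.04,0,0,0,0],
])

```text
clock: 4.3
position: [0.4454, 0.3352, 0.0006]
ee_rot: [0.597, 0.38, -0.596, 0.379]
ft_force: [-1.0, -0.6, 6.0]
grip_width: 0.6
```

Call:
step_arm([
  [0.04,0,0,0.01,0],
  [0.04,0,0,0.02,0],
  [0.04,0,0,0.03,0],
  [0.04,0,0,0.03,0],
  [0.04,0,0,0.03,0],
  [0.04,0,0,0.03,0],
])

```text
clock: 4.8
position: [0.4447, 0.3342, 0.1518]
ee_rot: [0.597, 0.379, -0.596, 0.379]
ft_force: [0.3, 1.2, -1.3]
grip_width: 0.599
```

Call:
step_arm([
  [0.04,0.004,-0.02,0,0.02],
  [0.04,0.006,-0.03,0,0.03],
  [0.04,0.008,-0.03,0,0.03],
  [0.04,0.008,-0.03,0,0.03],
  [0.04,0.008,-0.03,0,0.03],
  [0.04,0.008,-0.03,0,0.03],
  [0.04,0.008,-0.03,0,0.03],
  [0.04,0.008,-0.03,0,0.03],
  [0.04,0.008,-0.03,0,0.03],
  [0.04,0.008,-0.03,0,0.03],
  [0.04,0.008,-0.03,0,0.02],
  [0.04,0.004,-0.025,0,0],
])

```text
clock: 5.8
position: [0.5313, -0.0129, 0.1504]
ee_rot: [0.531, 0.467, -0.531, 0.467]
ft_force: [0.4, -0.3, -1.1]
grip_width: 0.601
```

Call:
step_arm([
  [0.04,0,-0.014,0,0],
  [0.04,0,0,0,0],
  [0.04,0,0,-0.03,0],
  [0.04,0,0,-0.03,0],
  [0.04,0,0,-0.03,0],
  [0.04,0,0,0,0],
  [0.04,0,0,0,0],
  [0.04,0,0,0,0],
])

```text
clock: 6.47
position: [0.5318, -0.0241, 0.0612]
ee_rot: [0.531, 0.467, -0.53, 0.467]
ft_force: [-0.3, -0.6, -1.5]
grip_width: 0.599
```

```bash
python3 - <<'E'
from h import *
where()
p=find("side","soap"); find("side","riser",dz=.004); find("side","cone")
cv2.imwrite("pics/s2.png",cv2.resize(p["color"][130:290,220:440,::-1],None,fx=3,fy=3))
E
```

```text
t 6.47 pos [ 0.5318 -0.0241  0.0612] a -1.699 xdir [ 0.002  0.    -1.   ] F [-0.3 -0.6 -1.5] g 51.2 j [-0.49  0.32  0.52  1.92 -0.19  0.95 -0.01]
side soap 0.82 ztop 0.091 [534.6 -24.8] [82. 50.] 76.7 med [ 0.536 -0.032  0.088] 195
side riser 0.64 ztop 0.037 [ 515.3 -138.5] [83. 84.] 81.7 med [ 0.515 -0.136  0.034] 318
side cone 0.37 ztop 0.091 [474.9 -11.4] [3. 0.] 175.9 med [ 0.475 -0.011  0.125] 2
```

View pics/s2.png

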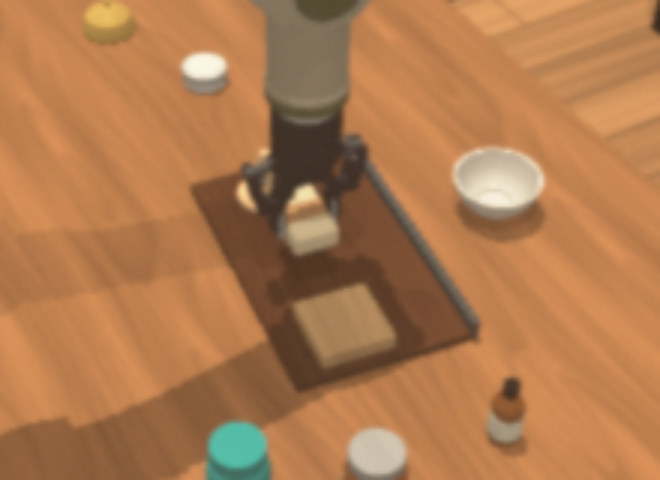

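The crop shows the soap held level over the board at crop px (310,225), between the cone and the riser. I'll lower it.

Call:
step_arm([
  [0.04,-0.001,0,-0.015,0],
  [0.04,0,0,-0.015,0],
  [0.04,0,0,-0.01,0],
  [0.04,0,0,-0.005,0],
  [0.04,0,0,-0.002,0],
  [0.04,0,0,-0.001,0],
  [0.04,0,0,0,0],
  [0.04,0,0,0,0],
])

```text
clock: 7.43
position: [0.5297, -0.0245, 0.0126]
ee_rot: [0.531, 0.467, -0.531, 0.467]
ft_force: [-8.8, 0.7, 13.7]
grip_width: 0.6
```

Call:
step_arm([
  [0.04,0.001,0,0.0005,0],
  [0.04,0,0,0,0],
  [0.055,0,0,0,0],
  [0.06,0,0,0,0],
  [0.07,0,0,0,0],
  [0.085,0,0,0,0],
  [0.085,0,0,0,0],
  [0.085,0,0,0.01,0],
  [0.085,0,0,0.03,0],
  [0.085,0,0,0.03,0],
  [0.085,0,0,0.03,0],
  [0.085,0,0,0.03,0],
])

```text
clock: 8.43
position: [0.5306, -0.0247, 0.144]
ee_rot: [0.531, 0.467, -0.531, 0.467]
ft_force: [1.2, 0.2, 0.4]
grip_width: 0.999
```

Call:
step_arm([
  [0.085,0,0.03,0,0],
  [0.085,0,0.03,0,0],
  [0.085,0,0.03,0,0],
  [0.085,0,0.03,0,0],
  [0.085,0.01,0.03,0,0],
  [0.085,0.01,0.03,0,0],
  [0.085,0.01,0.03,0,0],
  [0.085,0.01,0.03,0,0],
  [0.085,0.01,0.03,0,0],
  [0.085,0.01,0.03,0,0],
  [0.085,0.003,0.03,0,0],
  [0.085,0,0.028,0,0],
])

```text
clock: 9.43
position: [0.5943, 0.335, 0.1424]
ee_rot: [0.531, 0.467, -0.531, 0.467]
ft_force: [0.4, -0.3, 0.2]
grip_width: 0.998
```

Call:
step_arm([
  [0.085,0,0,0,0],
  [0.085,0,0,0,0],
  [0.085,0,0,0,0],
])

```text
clock: 9.68
position: [0.594, 0.3326, 0.1423]
ee_rot: [-0.531, -0.466, 0.531, -0.467]
ft_force: [-0.2, 0.3, -0.5]
grip_width: 0.997
```

```bash
python3 - <<'E'
from h import *
where()
for c in ("side","top"): p=find(c,"soap",[.531,-.024]); find(c,"tin",[.594,.335])
q=camera("side");cv2.imwrite("pics/s3.png",cv2.resize(q["color"][100:290,200:440,::-1],None,fx=3,fy=3))
E
```

```text
t 9.68 pos [0.594  0.3326 0.1423] a -1.699 xdir [ 0.001 -0.001 -1.   ] F [-0.2  0.3 -0.5] g 85.1 j [-0.84  0.53  0.37  1.42 -0.19  1.23 -0.58]
side soap 0.91 ztop 0.042 [532.2 -23.2] [79. 52.] 82.2 med [ 0.531 -0.026  0.039] 227
top soap 0.6 ztop 0.042 [531.6 -23.7] [77. 52.] 83.2 med [ 0.53  -0.023  0.038] 253
top tin 0.59 ztop 0.028 [592.2 334. ] [53. 53.] 88.4 med [0.594 0.333 0.025] 143
```

View pics/s3.png

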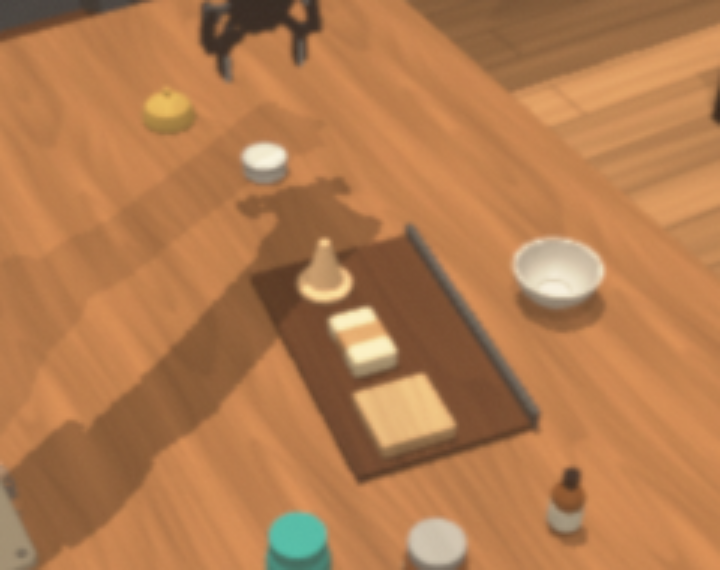

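The soap lies flat on the board (crop px 362,342) at (0.532,-0.0235), parallel to the lip. Next is the tin at (265,160).

Call:
step_arm([
  [0.085,0,0.0014,-0.03,0],
  [0.085,0,0,-0.03,0],
  [0.085,0,0,-0.03,0],
  [0.085,0,0,-0.03,0],
  [0.085,0,0,-0.015,0],
  [0.085,0,0,-0.005,0],
  [0.085,0,0,0,0],
  [0.07,0,0,0,0],
  [0.06,0,0,0,0],
  [0.045,0,0,0,0],
  [0.045,0,0,0,0],
  [0.045,0,0,0,0],
], force=35)

```text
clock: 11.13
position: [0.5951, 0.3356, 0.0042]
ee_rot: [0.532, 0.467, -0.53, 0.467]
ft_force: [-0.4, -0.8, 6.1]
grip_width: 0.64
```

Call:
step_arm([
  [0.045,0,0,0,0],
  [0.045,0,0,0,0],
  [0.045,0,0,0,0],
  [0.045,0,0,0,0],
])

```text
clock: 11.47
position: [0.5951, 0.3356, 0.0042]
ee_rot: [0.532, 0.467, -0.53, 0.467]
ft_force: [-0.4, -0.9, 5.4]
grip_width: 0.64
```

```bash
python3 - <<'E'
from h import *
where()
E
```

```text
t 11.47 pos [0.5951 0.3356 0.0042] a -1.699 xdir [ 0.003  0.002 -1.   ] F [-0.4 -0.9  5.4] g 54.6 j [-0.82  0.67  0.33  1.52 -0.24  0.99 -0.55]
```

Call:
step_arm([
  [0.045,0,0,0.01,0],
  [0.045,0,0,0.02,0],
  [0.045,0,0,0.03,0],
  [0.045,0,0,0.03,0],
  [0.045,0,0,0.03,0],
  [0.045,0,0,0.03,0],
  [0.045,0,0,0.01,0],
])

```text
clock: 12.05
position: [0.5957, 0.3357, 0.1686]
ee_rot: [0.534, 0.467, -0.528, 0.467]
ft_force: [0.8, -0.0, 0.4]
grip_width: 0.642
```

Call:
step_arm([
  [0.045,-0.003,-0.02,0,0],
  [0.045,-0.006,-0.03,0,0],
  [0.045,-0.006,-0.03,0,0],
  [0.045,-0.006,-0.03,0,0],
  [0.045,-0.006,-0.03,0,0],
  [0.045,-0.006,-0.03,0,0],
  [0.045,-0.006,-0.03,0,0],
  [0.045,-0.006,-0.03,0,0],
  [0.045,-0.006,-0.03,0,0],
  [0.045,-0.006,-0.03,0,0],
  [0.045,-0.004,-0.03,0,0],
  [0.045,-0.002,-0.025,0,0],
])

```text
clock: 13.05
position: [0.53, -0.0124, 0.1625]
ee_rot: [0.532, 0.467, -0.531, 0.467]
ft_force: [0.7, -0.2, 0.1]
grip_width: 0.639
```

Call:
step_arm([
  [0.045,0,-0.012,0,0],
  [0.045,0,0,0,0],
  [0.045,0,0,-0.03,0],
  [0.045,0,0,-0.03,0],
  [0.045,0,0,-0.02,0],
  [0.045,0,0,0,0],
  [0.045,0,0,0,0],
  [0.045,0,0,0,0],
])

```text
clock: 13.72
position: [0.5318, -0.0214, 0.0832]
ee_rot: [0.531, 0.467, -0.53, 0.468]
ft_force: [0.0, -0.2, -0.4]
grip_width: 0.637
```

```bash
python3 - <<'E'
from h import *
where()
p=find("side","tin",[.531,-.024]); find("side","soap",[.531,-.024])
cv2.imwrite("pics/s4.png",cv2.resize(p["color"][130:290,220:440,::-1],None,fx=3,fy=3))
E
```

```text
t 13.72 pos [ 0.5318 -0.0214  0.0832] a -1.698 xdir [ 0.002  0.    -1.   ] F [ 0.  -0.2 -0.4] g 54.4 j [-0.51  0.29  0.53  1.9  -0.17  1.   -0.03]
side tin 0.69 ztop 0.108 [535.4 -24.3] [56. 45.] 60.4 med [ 0.533 -0.026  0.105] 130
side soap 0.56 ztop 0.044 [532.6 -25.1] [81. 50.] 84.0 med [ 0.527 -0.033  0.04 ] 165
```

View pics/s4.png

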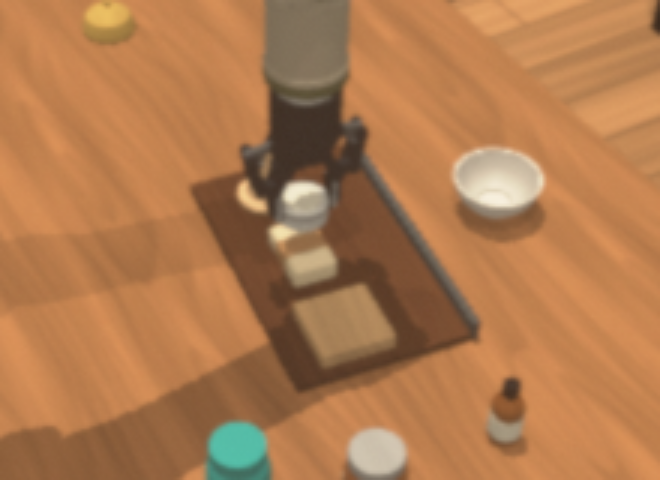

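The tin is held level at crop px (303,205) above the soap. I'll lower it gently.

Call:
step_arm([
  [0.045,0,-0.001,-0.015,0],
  [0.045,0,0,-0.012,0],
  [0.045,0,0,-0.008,0],
  [0.045,0,0,-0.003,0],
  [0.045,0,0,-0.001,0],
  [0.045,0,0,0,0],
  [0.045,0,0,0,0],
  [0.045,0,0,0,0],
])

```text
clock: 14.58
position: [0.5311, -0.0231, 0.0433]
ee_rot: [0.531, 0.467, -0.531, 0.467]
ft_force: [-0.5, 0.5, -0.1]
grip_width: 0.64
```

Call:
step_arm([
  [0.045,0,0,-0.001,0],
  [0.045,0,0,0,0],
  [0.045,0,0,0,0],
])

```text
clock: 14.83
position: [0.5312, -0.023, 0.0422]
ee_rot: [0.531, 0.467, -0.531, 0.467]
ft_force: [0.3, -0.1, 1.6]
grip_width: 0.641
```

Call:
step_arm([
  [0.045,0,0,-0.0005,0],
  [0.045,0,0,0,0],
  [0.058,0,0,0,0],
  [0.063,0,0,0,0],
  [0.075,0,0,0,0],
  [0.085,0,0,0,0],
  [0.085,0,0,0,0],
  [0.085,0,0,0.01,0],
  [0.085,0,0,0.03,0],
  [0.085,0,0,0.03,0],
  [0.085,0,0,0.03,0],
  [0.085,0,0,0.03,0],
])

```text
clock: 15.83
position: [0.5305, -0.0233, 0.1735]
ee_rot: [0.531, 0.467, -0.531, 0.467]
ft_force: [-0.1, 0.2, -0.5]
grip_width: 0.998
```

Call:
step_arm([
  [0.085,-0.008,-0.025,0,-0.12],
  [0.085,-0.008,-0.025,0,-0.12],
  [0.085,-0.008,-0.025,0,-0.12],
  [0.085,-0.008,-0.025,0,-0.12],
  [0.085,-0.008,-0.025,0,-0.12],
  [0.085,-0.008,-0.025,0,-0.12],
  [0.085,-0.008,-0.025,0,-0.12],
  [0.085,-0.008,-0.025,0,-0.12],
  [0.085,-0.008,-0.025,0,-0.12],
  [0.085,-0.008,-0.025,0,-0.12],
  [0.085,-0.008,-0.025,0,-0.12],
  [0.085,-0.008,-0.028,0,-0.12],
])

```text
clock: 16.83
position: [0.4345, -0.3267, 0.1721]
ee_rot: [0.707, -0.001, -0.707, -0.001]
ft_force: [1.1, 0.7, -0.9]
grip_width: 0.994
```

Call:
step_arm([
  [0.085,0,0,0,-0.12],
  [0.085,0,0,0,0],
  [0.085,0,0,0,0],
  [0.085,0,0,0,0],
])

```text
clock: 17.17
position: [0.4354, -0.325, 0.1715]
ee_rot: [0.706, -0.039, -0.706, -0.04]
ft_force: [-0.1, 1.5, -0.5]
grip_width: 0.996
```

```bash
python3 - <<'E'
from h import *
where()
for c in ("side","top"):
  find(c,"jar",[.435,-.326],.06); find(c,"tin",[.531,-.024],.05);find(c,"soap",[.531,-.024],.05)
p=find("side","dropper",[.588,-.327],.06)
cv2.imwrite("pics/s5.png",cv2.resize(p["color"][150:350,230:430,::-1],None,fx=3,fy=3))
E
```

```text
t 17.17 pos [ 0.4354 -0.325   0.1715] a 3.03 xdir [ 0.     0.001 -1.   ] F [-0.1  1.5 -0.5] g 85.1 j [-0.24  0.27  0.94  1.8  -0.23  1.19 -0.92]
side jar 0.66 ztop 0.076 [ 435.5 -327.3] [56. 47.] 1.9 med [ 0.435 -0.328  0.073] 218
side tin 0.48 ztop 0.067 [532.  -25.1] [54. 52.] 60.5 med [ 0.532 -0.025  0.064] 134
side soap 0.46 ztop 0.042 [516.6 -34.5] [44. 80.] 31.2 med [ 0.525 -0.054  0.039] 57
top tin 0.69 ztop 0.066 [531.7 -23.9] [50. 51.] 89.0 med [ 0.53  -0.023  0.063] 164
top soap 0.59 ztop 0.042 [532.7 -24.4] [78. 51.] 81.1 med [ 0.528 -0.039  0.039] 89
side dropper 0.73 ztop 0.08 [ 589. -326.] [17. 15.] 54.1 med [ 0.589 -0.328  0.08 ] 29
```

View pics/s5.png

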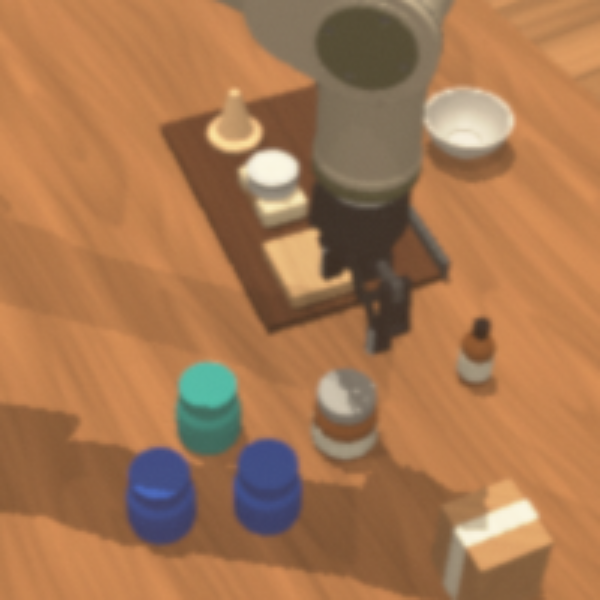

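The tin sits centred on the soap. The amber jar with the grey cap is at crop px (345,412) below the gripper, and the blue and turquoise jars are clear of the jaw axis.

Call:
step_arm([
  [0.085,0,-0.0015,-0.03,0],
  [0.085,0,0,-0.03,0],
  [0.085,0,0,-0.03,0],
  [0.085,0,0,-0.03,0],
  [0.085,0,0,-0.025,0],
  [0.085,0,0,-0.015,0],
  [0.085,0,0,-0.0035,0],
  [0.085,0,0,0,0],
  [0.07,0,0,0,0],
  [0.06,0,0,0,0],
  [0.05,0,0,0,0],
  [0.05,0,0,0,0],
], force=50)

```text
clock: 18.87
position: [0.4361, -0.3272, 0.0099]
ee_rot: [0.707, -0.041, -0.705, -0.042]
ft_force: [-2.4, 5.9, 11.9]
grip_width: 0.707
```

Call:
step_arm([
  [0.05,0,0,0,0],
  [0.05,0,0,0,0],
  [0.05,0,0,0,0],
  [0.05,0,0,0,0],
])

```text
clock: 19.2
position: [0.4361, -0.3272, 0.0099]
ee_rot: [0.707, -0.041, -0.705, -0.042]
ft_force: [-2.9, 5.5, 12.8]
grip_width: 0.711
```

```bash
python3 - <<'E'
from h import *
where()
E
```

```text
t 19.2 pos [ 0.4361 -0.3272  0.0099] a 3.025 xdir [ 0.003  0.001 -1.   ] F [-2.9  5.5 12.8] g 60.7 j [-0.09  0.51  0.79  1.92 -0.46  0.9  -0.75]
```

Call:
step_arm([
  [0.05,0,0,0.005,0],
  [0.05,0,0,0.015,0],
  [0.05,0,0,0.03,0],
  [0.05,0,0,0.03,0],
  [0.05,0,0,0.03,0],
  [0.05,0,0,0,0],
  [0.05,0,0,0,0],
])

```text
clock: 19.78
position: [0.4358, -0.3281, 0.1198]
ee_rot: [0.707, -0.042, -0.704, -0.041]
ft_force: [-0.1, 0.9, -3.7]
grip_width: 0.708
```

Call:
step_arm([
  [0.05,0.004,0.01,0,0],
  [0.05,0.008,0.019,0,0],
  [0.05,0.01,0.024,0,0],
  [0.05,0.01,0.024,0,0],
  [0.05,0.01,0.024,0,0],
  [0.05,0.01,0.024,0,0],
  [0.05,0.01,0.024,0,0],
  [0.05,0.01,0.02,0,0],
  [0.05,0.005,0.012,0,0],
  [0.05,0.002,0.008,0,0],
  [0.05,0,0,0,0],
  [0.05,0,0,0,0],
])

```text
clock: 20.78
position: [0.5131, -0.1393, 0.1175]
ee_rot: [-0.706, 0.042, 0.706, 0.041]
ft_force: [-1.2, -0.2, -2.5]
grip_width: 0.712
```

```bash
python3 - <<'E'
from h import *
where()
p=find("side","jar",[.515,-.138],.06); find("top","riser",[.515,-.138],.06,.004);
cv2.imwrite("pics/s6.png",cv2.resize(p["color"][130:310,230:430,::-1],None,fx=3,fy=3))
E
```

```text
t 20.78 pos [ 0.5131 -0.1393  0.1175] a 3.024 xdir [-0.001 -0.001 -1.   ] F [-1.2 -0.2 -2.5] g 60.8 j [-0.56  0.29  0.86  1.88 -0.25  1.08 -1.29]
side jar 0.62 ztop 0.183 [ 495.2 -142. ] [60. 22.] 73.6 med [ 0.496 -0.137  0.18 ] 73
```

View pics/s6.png

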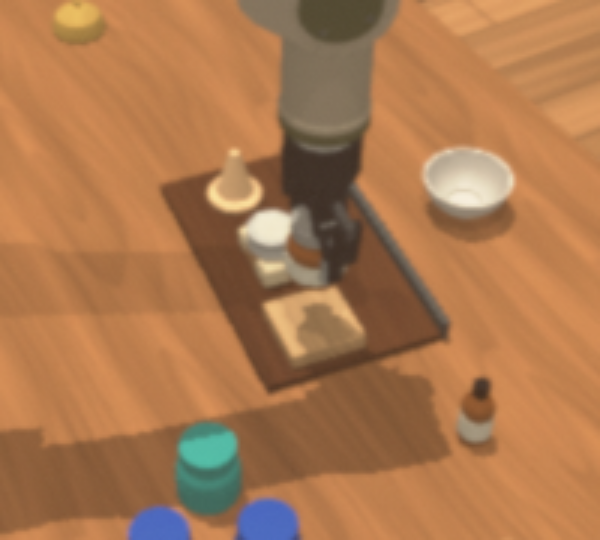

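The jar hangs upright above the riser, with its shadow on the riser at crop px (325,320). Now I lower it.

Call:
step_arm([
  [0.05,0.0025,0.001,-0.015,0],
  [0.05,0,0,-0.02,0],
  [0.05,0,0,-0.02,0],
  [0.05,0,0,-0.012,0],
  [0.05,0,0,-0.004,0],
  [0.05,0,0,-0.001,0],
  [0.05,0,0,0,0],
  [0.05,0,0,0,0],
])

```text
clock: 21.65
position: [0.517, -0.1379, 0.0468]
ee_rot: [0.706, -0.042, -0.705, -0.041]
ft_force: [-0.2, 0.0, -2.5]
grip_width: 0.707
```

Call:
step_arm([
  [0.05,0,0,-0.001,0],
  [0.05,0,0,0,0],
  [0.05,0,0,0,0],
])

```text
clock: 21.9
position: [0.5166, -0.1375, 0.0452]
ee_rot: [0.706, -0.041, -0.706, -0.041]
ft_force: [1.6, -0.2, -2.5]
grip_width: 0.707
```

```bash
python3 - <<'E'
from h import *
where()
E
```

```text
t 21.9 pos [ 0.5166 -0.1375  0.0452] a 3.025 xdir [ 0.001  0.    -1.   ] F [ 1.6 -0.2 -2.5] g 60.4 j [-0.49  0.41  0.79  1.93 -0.36  0.94 -1.21]
```

Call:
step_arm([
  [0.05,-0.001,0,-0.0015,0],
  [0.05,0,0,-0.001,0],
  [0.05,0,0,0,0],
  [0.05,0,0,0,0],
])

```text
clock: 22.23
position: [0.5152, -0.1375, 0.0423]
ee_rot: [-0.706, 0.041, 0.706, 0.041]
ft_force: [0.2, -0.4, -2.3]
grip_width: 0.712
```

Call:
step_arm([
  [0.05,0,0,-0.0005,0],
  [0.05,0,0,0,0],
  [0.05,0,0,0,0],
])

```text
clock: 22.48
position: [0.5153, -0.1376, 0.042]
ee_rot: [0.706, -0.041, -0.706, -0.041]
ft_force: [-2.0, 1.0, 2.5]
grip_width: 0.71
```

Call:
step_arm([
  [0.063,0,0,0,0],
  [0.067,0,0,0,0],
  [0.075,0,0,0,0],
  [0.085,0,0,0,0],
  [0.085,0,0,0,0],
  [0.085,0,0,0,0],
  [0.085,0,0,0.01,0],
  [0.085,0,0,0.025,0],
  [0.085,0,0,0.03,0],
  [0.085,0,0,0.03,0],
  [0.085,0,0,0.03,0],
  [0.085,0,0,0,0],
])

```text
clock: 23.48
position: [0.5179, -0.1388, 0.1728]
ee_rot: [0.709, -0.042, -0.703, -0.042]
ft_force: [0.4, -1.4, -0.2]
grip_width: 0.993
```

Call:
step_arm([
  [0.085,0.01,-0.025,0,0],
  [0.085,0.01,-0.025,0,0],
  [0.085,0.01,-0.025,0,0],
  [0.085,0.01,-0.025,0,0],
  [0.085,0.01,-0.025,0,0],
  [0.085,0.01,-0.025,0,0],
  [0.085,0.01,-0.025,0,0],
  [0.085,0.002,-0.015,0,0],
  [0.085,0,0,0,0],
  [0.085,0,0,0,0],
  [0.085,0,0,0,0],
])

```text
clock: 24.4
position: [0.5874, -0.3268, 0.167]
ee_rot: [0.706, -0.041, -0.706, -0.041]
ft_force: [-0.3, 0.6, 0.8]
grip_width: 0.992
```

```bash
python3 - <<'E'
from h import *
where()
for c in ("side","top"):
  find(c,"jar",[.515,-.138],.06);p=find(c,"dropper",[.588,-.327],.06,.02)
q=camera("side");cv2.imwrite("pics/s7.png",cv2.resize(q["color"][150:350,230:430,::-1],None,fx=3,fy=3))
E
```

```text
t 24.4 pos [ 0.5874 -0.3268  0.167 ] a 3.025 xdir [ 0.  0. -1.] F [-0.3  0.6  0.8] g 84.7 j [-0.12  0.59  0.83  1.44 -0.44  1.3  -0.95]
side jar 0.58 ztop 0.108 [ 512.6 -139.1] [54. 46.] 59.0 med [ 0.513 -0.139  0.106] 162
side dropper 0.7 ztop 0.082 [ 588.1 -327.4] [15. 17.] 39.3 med [ 0.586 -0.33   0.078] 43
top jar 0.62 ztop 0.107 [ 515.4 -139.6] [52. 52.] 17.9 med [ 0.515 -0.14   0.104] 182
```

View pics/s7.png

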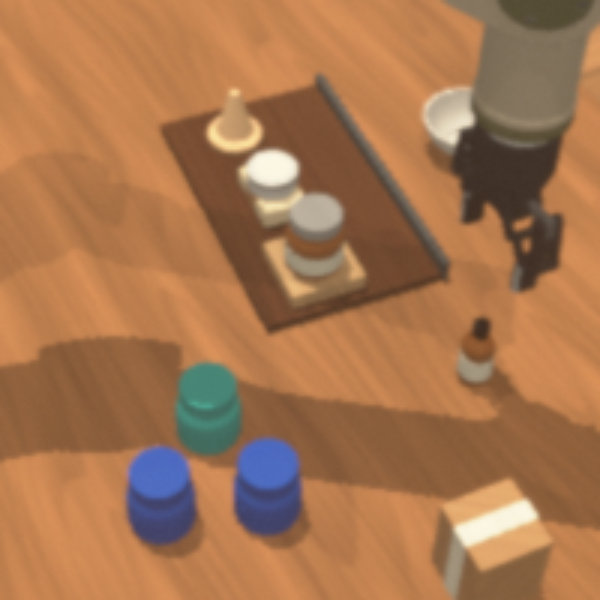

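The jar stands centred on the riser (crop px 315,235). The dropper at (477,352) is under the gripper, so I descend on it.

Call:
step_arm([
  [0.085,0.001,0,-0.03,0],
  [0.085,0,0,-0.03,0],
  [0.085,0,0,-0.03,0],
  [0.085,0,0,-0.03,0],
  [0.085,0,0,-0.025,0],
  [0.085,0,0,-0.01,0],
  [0.085,0,0,0,0],
  [0.065,0,0,0,0],
  [0.05,0,0,0,0],
  [0.04,0,0,0,0],
  [0.025,0,0,0,0],
  [0.025,0,0,0,0],
], force=30)

```text
clock: 25.85
position: [0.5889, -0.3277, 0.0131]
ee_rot: [0.706, -0.041, -0.705, -0.041]
ft_force: [-0.9, 0.5, 3.8]
grip_width: 0.386
```

Call:
step_arm([
  [0.025,0,0,0,0],
  [0.025,0,0,0,0],
  [0.025,0,0,0,0],
  [0.025,0,0,0,0],
  [0.025,0,0,0,0],
])

```text
clock: 26.27
position: [0.5889, -0.3277, 0.0131]
ee_rot: [0.706, -0.041, -0.705, -0.041]
ft_force: [-1.1, 1.0, 5.7]
grip_width: 0.391
```

```bash
python3 - <<'E'
from h import *
where()
E
```

```text
t 26.27 pos [ 0.5889 -0.3277  0.0131] a 3.025 xdir [ 0.002 -0.    -1.   ] F [-1.1  1.   5.7] g 33.4 j [-0.07  0.75  0.73  1.56 -0.55  1.05 -0.88]
```

Call:
step_arm([
  [0.025,0,0,0.005,0],
  [0.025,0,0,0.015,0],
  [0.025,0,0,0.03,0],
  [0.025,0,0,0.03,0],
  [0.025,0,0,0.03,0],
  [0.025,0,0,0.02,0],
  [0.025,0,0,0,0],
])

```text
clock: 26.85
position: [0.5899, -0.3293, 0.1483]
ee_rot: [0.708, -0.043, -0.703, -0.041]
ft_force: [-0.3, -0.3, 0.3]
grip_width: 0.39
```

Call:
step_arm([
  [0.025,0.002,0.01,0,0],
  [0.025,0.002,0.02,0,0],
  [0.025,0.002,0.028,0,0],
  [0.025,0.003,0.03,0,0],
  [0.025,0.003,0.03,0,0],
  [0.025,0.003,0.03,0,0],
  [0.025,0.003,0.03,0,0],
  [0.025,0.003,0.03,0,0],
  [0.025,0.003,0.03,0,0],
  [0.025,0.0015,0.028,0,0],
  [0.025,0,0.018,0,0],
  [0.025,0,0.009,0,0],
])

```text
clock: 27.85
position: [0.6131, -0.0298, 0.1406]
ee_rot: [-0.705, 0.039, 0.707, 0.04]
ft_force: [0.7, 0.2, -1.3]
grip_width: 0.388
```

Call:
step_arm([
  [0.025,0,0,-0.02,0],
  [0.025,0,0,-0.02,0],
  [0.025,0,0,-0.02,0],
  [0.025,0,0,-0.01,0],
  [0.025,0,0,0,0],
  [0.025,0,0,0,0],
  [0.025,0,0,0,0],
])

```text
clock: 28.43
position: [0.6144, -0.035, 0.0729]
ee_rot: [0.706, -0.042, -0.705, -0.042]
ft_force: [1.1, 0.7, -0.6]
grip_width: 0.387
```

```bash
python3 - <<'E'
from h import *
where()
q=camera("side");cv2.imwrite("pics/s8.png",cv2.resize(q["color"][130:290,250:430,::-1],None,fx=3,fy=3))
E
```

```text
t 28.43 pos [ 0.6144 -0.035   0.0729] a 3.024 xdir [ 0.001 -0.    -1.   ] F [ 1.1  0.7 -0.6] g 33.1 j [-0.61  0.55  0.78  1.7  -0.43  1.07 -1.38]
```

View pics/s8.png

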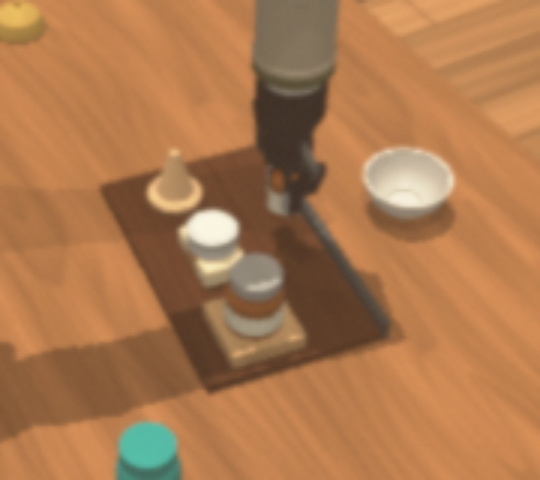

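The dropper is held upright at crop px (280,190) behind the soap, clear of the lip. I'll lower it.

Call:
step_arm([
  [0.025,0,0,-0.015,0],
  [0.025,0,0,-0.015,0],
  [0.025,0,0,-0.01,0],
  [0.025,0,0,-0.004,0],
  [0.025,0,0,-0.002,0],
  [0.025,0,0,0,0],
  [0.025,0,0,0,0],
  [0.025,0,0,0,0],
])

```text
clock: 29.15
position: [0.6142, -0.0346, 0.0264]
ee_rot: [0.706, -0.041, -0.706, -0.041]
ft_force: [0.5, 0.4, -1.2]
grip_width: 0.389
```

Call:
step_arm([
  [0.025,0,0,-0.001,0],
  [0.025,0,0,0,0],
  [0.025,0,0,0,0],
])

```text
clock: 29.4
position: [0.614, -0.0345, 0.0251]
ee_rot: [0.706, -0.041, -0.706, -0.041]
ft_force: [0.1, 0.7, 0.4]
grip_width: 0.389
```

Call:
step_arm([
  [0.025,0,0,-0.0005,0],
  [0.025,0,0,0,0],
  [0.036,0,0,0,0],
  [0.042,0,0,0,0],
  [0.055,0,0,0,0],
  [0.07,0,0,0,0],
  [0.07,0,0,0,0],
  [0.07,0,0,0.01,0],
  [0.07,0,0,0.025,0],
  [0.07,0,0,0.03,0],
  [0.07,0,0,0.03,0],
  [0.07,0,0,0.03,0],
])

```text
clock: 30.4
position: [0.6136, -0.0349, 0.1514]
ee_rot: [0.706, -0.042, -0.706, -0.041]
ft_force: [1.9, 0.1, 0.4]
grip_width: 0.819
```

Call:
step_arm([
  [0.07,0,0.01,0.03,0],
  [0.07,0,0.03,0.01,0],
  [0.07,0,0.03,0,0],
  [0.07,0,0.03,0,0],
  [0.07,0,0.03,0,0],
  [0.07,0,0.03,0,0],
  [0.07,0,0.03,0,0],
  [0.07,0,0.03,0,0],
  [0.07,0,0.02,0,0],
  [0.07,0,0.01,0,0],
  [0.07,0,0,0,0],
  [0.07,0,0,0,0],
])

```text
clock: 31.4
position: [0.614, 0.2142, 0.1896]
ee_rot: [0.706, -0.042, -0.706, -0.041]
ft_force: [-0.4, -1.4, -0.2]
grip_width: 0.818
```

```bash
python3 - <<'E'
from h import *
where()
for c in ("side","top"):
  find(c,"jar",[.515,-.138],.06);find(c,"dropper",[.614,-.035],.06,.02);find(c,"tin",[.531,-.024],.03);find(c,"soap",[.531,-.024],.05)
  find(c,"bowl"); find(c,"bell",[.53,.497]); find(c,"carton",[.463,-.516])
q=camera("side");cv2.imwrite("pics/s9.png",cv2.resize(q["color"][130:350,230:430,::-1],None,fx=2.7,fy=2.7))
E
```

```text
t 31.4 pos [0.614  0.2142 0.1896] a 3.024 xdir [ 0.    -0.001 -1.   ] F [-0.4 -1.4 -0.2] g 69.8 j [-0.96  0.5   0.78  1.48 -0.36  1.31 -1.84]
side jar 0.87 ztop 0.108 [ 513.8 -140.1] [54. 49.] 60.1 med [ 0.514 -0.142  0.105] 163
side dropper 0.73 ztop 0.093 [613.8 -37. ] [18. 17.] 38.9 med [ 0.612 -0.038  0.09 ] 39
side tin 0.53 ztop 0.068 [532.5 -23.5] [55. 53.] 85.2 med [ 0.531 -0.024  0.064] 133
side soap 0.45 ztop 0.046 [519.5 -66. ] [137.  42.] 83.1 med [ 0.512 -0.051  0.042] 37
side bowl 0.6 ztop 0.047 [782.2 -43.7] [105.  97.] 54.7 med [ 0.782 -0.044  0.045] 119
side bell 0.46 ztop 0.039 [534.7 496.5] [37. 39.] 28.4 med [0.532 0.496 0.038] 44
side carton 0.58 ztop 0.093 [ 463.7 -515.5] [72. 73.] 83.2 med [ 0.462 -0.517  0.091] 661
top jar 0.73 ztop 0.108 [ 514.7 -139.6] [49. 53.] 26.6 med [ 0.515 -0.14   0.105] 175
top dropper 0.61 ztop 0.093 [614.5 -36.4] [13. 16.] 88.9 med [ 0.615 -0.036  0.09 ] 25
top tin 0.54 ztop 0.067 [531.9 -24. ] [50. 51.] 88.6 med [ 0.533 -0.025  0.064] 145
top bowl 0.69 ztop 0.046 [781.6 -44.2] [97. 99.] 89.2 med [ 0.803 -0.042  0.045] 99
top bell 0.6 ztop 0.039 [532.1 501.3] [39. 38.] 17.2 med [0.531 0.499 0.037] 82
top carton 0.78 ztop 0.094 [ 464.  -515.2] [69. 70.] 84.5 med [ 0.463 -0.514  0.091] 384
```

View pics/s9.png

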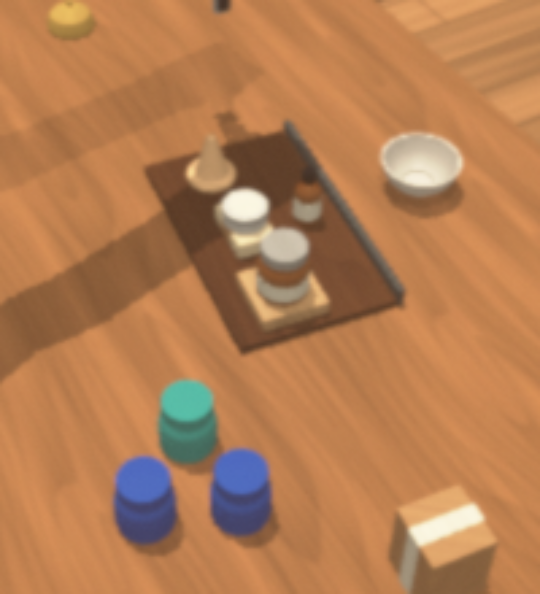

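The picture shows the whole display in place: tin on soap at crop px (245,225), jar on the riser at (283,270) and dropper behind the soap at (307,195). The bystanders and look-alikes haven't moved, and the gripper is empty and clear. I'm handing in.

```bash
python3 -c "
from h import *
print(ticket.hand_in())"
```

```text
the job is handed in; nothing more can be done
None
```

The display is set out as asked, and I handed it in at about 31 s of the 109 s allowed. I placed the soap, then the tin, the jar and the dropper, in that order. Each one touched down gently, with at most about 16 N at the wrist, and was released upright.

- **Soap:** it lay at (0.532, -0.0235), within about 1 mm of midway between riser and cone. Its long sides were within about 1° of the lip direction. This was measured before the dropper was placed; afterwards the tin, jar and dropper hid most of it. The last side reading of the soap (37 points) was unusable, so I went by the picture and the tin's unchanged position on top of it.
- **Tin:** it is at (0.532, -0.024), centred on the soap to about 1 mm.
- **Jar:** it is at about (0.514, -0.140) against a riser centre of (0.5155, -0.138), so centred to about 2 mm.
- **Dropper:** it stands at about (0.614, -0.037), which leaves a gap of about 4 cm behind the soap.
- **Left alone:** the carton is within 1 mm of where it started and the bowl within 3 mm. The bell's readings vary by up to 4 mm between pictures, which is measuring noise. The blue and turquoise jars were not touched. The arm ended clear with the gripper empty.

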